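# Load the parts box and swap it with the solvent can

## Task

The parts box and the solvent can stand in each other's bays of the bench rack. Lift the lid off the box by its knob and lay it flat on the bench or the mat clear of the box, put every flanged sleeve into the box, put the lid back on so that it sits fully down, and swap box and can so that each ends up standing flat in the bay where the other was. Do not tip the box or the can over, and do not disturb the other things on the bench.

Things in the scene. Friction and masses are not known exactly. Their poses are not given: they have to be found in the camera images.
- parts_box: Open-topped oblong steel box, 186 mm long (its x) x 68 wide (y) x 84 high, walls and floor 5 mm (inside 176 x 58 mm), 0.36 to 0.54 kg empty, in a bay of the rack, length along the rack's x. Origin: centre of underside. Room for four sleeves standing in a row. Can be lifted by its long sides gripped just below the rim, lid on or off; too narrow inside for the fingers around a sleeve.
- lid: Loose lid, 120 g: plate 180 x 63 x 5 mm; under it two tapered bosses 6 mm deep at x = +-58 mm (44 mm dia at foot, 54 at plate) that enter the box with 2 mm play. Black knob mid-top, 24 mm dia, 22 high. Origin: centre, level with the bosses' undersides; plate at z 6-11 mm, knob z 11-33 mm. Seated, its origin is 78 mm above the box's, axes parallel, either way round. Starts on box.
- can: Oblong bare-metal solvent can, closed, 110 mm (its x) x 66 mm (its y) x 110 mm high, with a black screw cap (28 mm diameter, 12 mm high, 32 mm from the middle towards its +x) on top and a paper label on each long side; 0.35 to 0.65 kg. Stands in the other bay of the rack. Origin: centre of its underside.
- rack: Low aluminium two-bay tray fixed to the bench, 236 mm (its x) x 282 mm (its y); floor 4 mm thick, rims and middle divider 10 mm high. It stands left or right of the robot's middle line, the mat on the other side. Origin: centre of its underside.
- bay_a (a point): Centre of the floor of the rack's bay on its +y side, on the floor's surface (4 mm above the bench), axes as the rack's. The bay is 220 mm long (x) x about 127 mm wide (y) inside.
- bay_b (a point): The same for the bay on the rack's -y side; the two bay centres are 140 mm apart.
- mat: Black rubber bench mat fixed to the bench, 270 mm (its x) x 240 mm (its y) x 3 mm thick; the sleeves, the tape and the jar start on it. Origin: centre of its underside.
- sleeve1: Plain steel flanged sleeve, solid: round foot flange 40 mm diameter and 8 mm thick, above it a 26 mm diameter barrel, 62 mm high in all, about 60 g. It starts standing on its flange on the mat. Origin: centre of the underside of the flange; z along the barrel. May be absent (None): 2 to 4 of the four are there.
- sleeve2: Plain steel flanged sleeve, solid: round foot flange 40 mm diameter and 8 mm thick, above it a 26 mm diameter barrel, 62 mm high in all, about 60 g. It starts standing on its flange on the mat. Origin: centre of the underside of the flange; z along the barrel. May be absent (None): 2 to 4 of the four are there.
- sleeve3: Plain steel flanged sleeve, solid: round foot flange 40 mm diameter and 8 mm thick, above it a 26 mm diameter barrel, 62 mm high in all, about 60 g. It starts standing on its flange on the mat. Origin: centre of the underside of the flange; z along the barrel. May be absent (None): 2 to 4 of the four are there.
- sleeve4: Plain steel flanged sleeve, solid: round foot flange 40 mm diameter and 8 mm thick, above it a 26 mm diameter barrel, 62 mm high in all, about 60 g. It starts standing on its flange on the mat. Origin: centre of the underside of the flange; z along the barrel. May be absent (None): 2 to 4 of the four are there.
- tape: Bystander: cardboard-coloured roll of tape lying flat on the mat, 68 mm diameter, 24 mm high. Origin: centre of its underside.
- jar: Bystander: small clear jar with a white cap standing on the mat, 54 mm diameter, 58 mm high. Origin: centre of its underside.
- pliers: Bystander: pliers lying near the left edge, about 160 mm long along its x, from 110 mm behind the origin (handles, 60 mm spread) to 50 mm ahead, 12 mm high.
- hammer: Bystander: hammer lying at the right, 270 mm long along its x, origin near its middle, about 35 mm high.
- screwdriver: Bystander: screwdriver lying at the far side, 200 mm long along its x, origin near its middle.
- offcut: Bystander: wood offcut at the far side, 150 x 50 x 30 mm, origin at the centre of its underside.
- wrench: Bystander: wrench lying at the far side, 180 mm long along its x, origin near its middle.

How it is judged:
By the outcome, as a careful person would: the job done as asked, in the order asked, and still so for the second after the job is handed in, with the robot touching nothing.
Of sleeve1, sleeve2, sleeve3, sleeve4 only 2 to 4 are there at a start; the rules pass over those that are not, and their reading is None.
At some moment in a run one of sleeve1, sleeve2, sleeve3, sleeve4, lid may be knocked a few centimetres aside while the robot is not near it.
It also fails if it takes over 210 s, if anything falls off the work surface, if the arm or the gripper's body presses on something with over 40 N, if the wrist force passes 120 N, or if a joint passes its speed limit or range.

## Robot

A 6-joint arm with a two-finger parallel gripper is mounted at the origin on the work surface. World frame = base frame: x ahead of the robot, y to its left, z up, the work surface at z = 0. Lengths are in m, angles in degrees, forces in N, time in s.
With the tool pointing down it reaches from about 0.35 to 0.975 m from the base axis. Payload 17.4 kg.
Tool frame: the origin (TCP) lies at the very end of the fingers, on their centre line; the grasp point (between the pads) lies 19 mm behind it; z points along the fingers, y is the line along which they close (so a half turn about z gives the same grasp; the last joint's range is limited). The gripper opens to 85 mm and grips with 20 to 120 N. Pads are 22 mm wide; open, the fingers measure 114 mm over their backs; the gripper's body (76 mm by 85 mm) begins 54 mm behind the grasp point. The pads swing forward as they close: fully open they stand 13 mm farther back than shut.
Start: joints at [-73.957, 6.646, 82.598, -0, 90.757, -2.166], TCP at [0.211, -0.641, 0.202] pointing down, gripper open.
Joint ranges: [-162.19, 162.19], [-47.58, 125.68], [4.15, 143.07], [-65.23, 245.23], [0.69, 171.88], [-170.13, 170.13]. Speed limits (degrees/s): [108.29, 108.29, 127.2, 180, 180, 180].

## Interface

Orientations are given as [roll, pitch, yaw] about the fixed x, y, z axes, in that order (R = Rz(yaw) Ry(pitch) Rx(roll)).
In Python, from cell import bot gives the robot as it stands.
- The arm moves only by the shell command python3 -m crank 'ROWS' [FORCE]. ROWS is text: rows parted by semicolons, each of 7 numbers parted by spaces: the closure, from 0 (fully open) to 1 (shut), then the shift along the world's x, y, z as a fraction of full scale, then the turn, a rotation vector about the world's x, y, z as a fraction of full scale. A call has 1 to 20 rows; each row shifts and turns the commanded pose from where the row before left it; what a row does not reach is not made up. Full scale, the value 1, is 0.02 m for a shift and 0.5 rad for a turn. A row lasts 1/12 s, in which the tool goes at most 41.7 mm and 7.16 degrees, less where a joint would pass 70% of its speed; a pose out of reach is approached as far as the arm can. A call with a number of a shift or a turn outside -1 to 1 is refused whole. A call with a gripper value outside its range is refused whole. The fingers move at their own pace and stop on an object; FORCE is the grip in N (left out, the last holds). Time passes only in rows, so rows that do not move let the fingers close. It gives the time, the measured TCP pose, the force, the opening and the grip force at its end, in the units of the state.
- bot.get_state(): the state, without advancing time (a new reading comes with each control period).
- bot.snapshot(name): name is "scene" or "top" or "wrist"; returns (picture, depth): 480x640x3 uint8, red, green, blue; 480x640 float32, m along the optical axis (not along the pixel's ray), 0 where there is no reading.
- bot.get_calibration(name): a dict with "mtx" (3x3 intrinsics, pixels), "rvec" (rotation vector, rad) and "tvec" (3), from world to camera coordinates, as OpenCV has them; the wrist camera has in their place "mount" (4x4, takes a point from camera to tool coordinates, whose origin is the TCP and whose axes are the flange's). Camera axes: x right, y down, z forward; pixel columns grow to the right and rows downward; lengths in m; the calibration is good to about 2 mm. A picture is of the moment at which its call begins: read the wrist's pose just before it. get_calibration takes no time and is no camera call.
- bot.close_job(): hands the job in; it is judged then, once.
The state is a dict: "time": time; "joints": joint angles; "qvel": joint speeds; "tau": joint torques, N m; "position": TCP position; "eef_rot": TCP orientation; "wrist_force": force on the tool from outside, world axes, zero at the start; "wrist_torque": the same for the moment, N m; "gripper_width": finger opening in m; "grip_force": force on a finger pad.
Only numpy, scipy, OpenCV 4.12 (cv2) and the standard library are available. Lean on these libraries where they do the work, as an engineer would, in place of code of your own. Each camera call takes 0.05 s, during which the arm holds its last target. There are 200 camera calls.

## Working session

There is one attempt and no reset: what is moved stays moved. The work goes in short steps, Python scripts to look and compute and a shell command to move; the robot and the scene stay as the last step left them, time stands still between calls to the robot, and variables do not carry over. Pictures are saved under pics/ and viewed, at most 14 in all, crops included, and the job is handed in when it is done.

```bash
ls; mkdir -p pics; cat > h.py <<'E'
import numpy as np, cv2
from cell import bot
def snap(n,f=None):
    p,d=bot.snapshot(n)
    if f: cv2.imwrite(f'pics/{f}.png',cv2.cvtColor(p,cv2.COLOR_RGB2BGR))
    return p,d
def cam(n,st=None):
    c=bot.get_calibration(n)
    K=np.array(c['mtx'],float)
    if 'mount' in c:
        from scipy.spatial.transform import Rotation as R
        s=st or bot.get_state()
        T=np.eye(4);T[:3,:3]=R.from_euler('xyz',s['eef_rot'],degrees=True).as_matrix();T[:3,3]=s['position']
        T=T@np.array(c['mount']);return K,T[:3,:3],T[:3,3]
    Rm=cv2.Rodrigues(np.array(c['rvec'],float))[0];t=np.array(c['tvec'],float).ravel()
    return K,Rm.T,-Rm.T@t
def ray(C,uv,z):
    K,R,o=C;uv=np.atleast_2d(np.array(uv,float))
    d=np.c_[uv,np.ones(len(uv))]@np.linalg.inv(K).T@R.T
    return o+d*((z-o[2])/d[:,2])[:,None]
def cloud(C,dep):
    K,R,o=C;v,u=np.mgrid[:480,:640]
    p=np.stack([u,v,np.ones_like(u)],-1)@np.linalg.inv(K).T*dep[...,None]
    return p@R.T+o
E
python3 - <<'E'
from h import *
s=bot.get_state();print(s)
for n in('scene','top'):
    p,d=snap(n,n+'0');C=cam(n);print(n,C[2],C[1][:,2]);np.savez(f'/tmp/{n}.npz',p=p,d=d)
E
```

```text
pics
{'time': 0.0, 'joints': array([-7.39581455e+01,  6.67587805e+00,  8.26328486e+01, -4.80136542e-04,
        9.07532158e+01, -2.16529094e+00]), 'qvel': array([-0.06381318,  0.02442229, -0.03628272, -0.05859447, -0.00973614,
        0.04859938]), 'tau': array([ 6.74047606e-04, -7.31986070e+01, -6.32477689e+01, -1.58784235e-05,
        6.12853633e-03,  2.40595443e-05]), 'position': array([ 0.2108493 , -0.64102866,  0.20097293]), 'eef_rot': array([-1.79938084e+02, -1.86058123e-03,  1.82071383e+01]), 'wrist_force': array([-0.47376064, -0.74791488,  0.53328996]), 'wrist_torque': array([0.01573186, 0.02184194, 0.02161875]), 'grip_force': 0.0, 'gripper_width': 0.08498230209665683}
scene [ 1.48464258 -0.13004993  0.76722273] [-0.77585001  0.08923595 -0.62457482]
top [ 0.25951709 -0.02889212  1.89368223] [ 0.19580884  0.00728855 -0.980615  ]
```

View pics/top0.png

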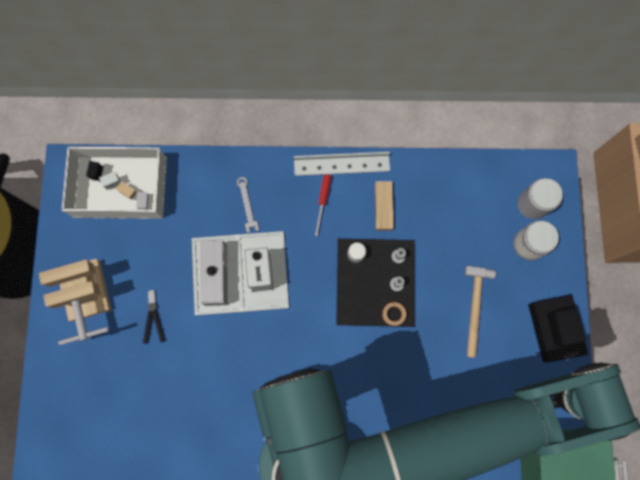

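View pics/scene0.png

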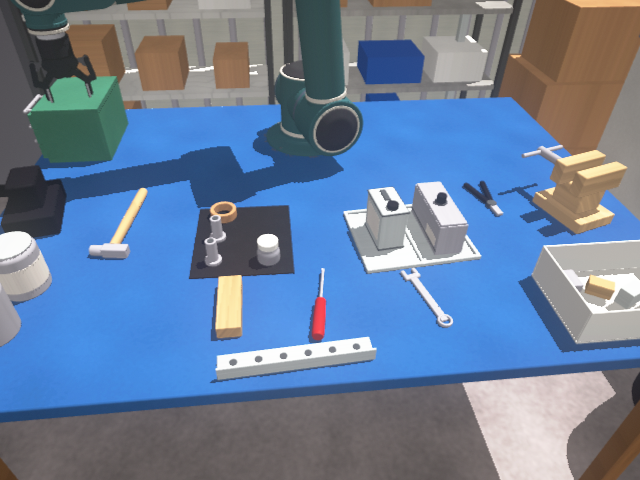

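Top view: the rack is on the left, with the box at (212,270), its knob at (212,270), and the can at (257,268) with its cap at the far end. On the mat there are two sleeves at (399,255) and (397,284), with the jar at (357,252) and the tape at (395,314).

```bash
python3 - <<'E'
from h import *
C=cam('top');z=np.load('/tmp/top.npz');d=z['d'];P=cloud(C,d);u0=np.mgrid[:480,:640]
def comp(m,name):
    n,l,st,c=cv2.connectedComponentsWithStats(m.astype(np.uint8))
    for i in range(1,n):
        if st[i,4]<8: continue
        q=P[l==i]; r=cv2.minAreaRect(q[:,:2].astype(np.float32)*1000)
        print(name,'px',c[i].round(0),st[i,4],'mean',q.mean(0).round(4),'zmed',np.median(q[:,2]).round(4),'rect',np.round(r[0],1),np.round(r[1],1),round(r[2],1))
V,U=u0
roi=lambda a,b,c,e:(U>a)&(U<b)&(V>c)&(V<e)
H=P[...,2]
comp(roi(180,300,225,320)&(H>.075)&(H<.100),'box')
comp(roi(180,300,225,320)&(H>.103),'hi')
comp(roi(180,300,225,320)&(H>.005)&(H<.02),'rims')
comp(roi(335,420,235,330)&(H>.012),'mat')
comp(roi(335,420,235,330)&(H>.045),'mathi')
# edges by brightness: rack outline
p=z['p'].astype(int)
m=(roi(180,300,225,320)&(p[...,2]-p[...,0]<40)).astype(np.uint8)
cs,_=cv2.findContours(m,0,1);c=max(cs,key=cv2.contourArea)
q=ray(C,c[:,0],.010);r=cv2.minAreaRect(q[:,:2].astype(np.float32)*1000);print('rack',r)
m=(roi(320,430,225,340)&(p.max(2)<60)).astype(np.uint8);m=cv2.morphologyEx(m,3,np.ones((9,9)))
cs,_=cv2.findContours(m,0,1);c=max(cs,key=cv2.contourArea)
q=ray(C,c[:,0],.003);r=cv2.minAreaRect(q[:,:2].astype(np.float32)*1000);print('mat',r)
E
```

```text
box px [212. 271.] 1357 mean [0.5499 0.2812 0.0913] zmed 0.0917 rect [553.1 282.2] [188.2  68.4] 2.1
box px [261. 286.] 30 mean [0.5082 0.1372 0.0872] zmed 0.0871 rect [508.  139.2] [ 2.6 60.5] 6.0
hi px [258. 266.] 889 mean [0.5601 0.1458 0.1226] zmed 0.1138 rect [431.   92.5] [410.2  91.7] 22.7
hi px [211. 269.] 59 mean [0.5467 0.2773 0.1447] zmed 0.1153 rect [406.3 134.6] [439.1  22.3] 45.4
rims px [248. 228.] 16 mean [0.6984 0.1893 0.0093] zmed 0.0094 rect [698.6 189.5] [16.9  9.5] 0.1
rims px [257. 228.] 10 mean [0.7015 0.1626 0.0101] zmed 0.01 rect [701.6 162.8] [10.1  6.8] 1.0
rims px [187. 231.] 11 mean [0.6889 0.3803 0.0075] zmed 0.0068 rect [687.7 380.3] [10.1 22.3] 20.6
rims px [277. 236.] 108 mean [0.6759 0.1008 0.0102] zmed 0.0098 rect [669.8 108. ] [51.  53.5] 0.7
rims px [237. 277.] 1742 mean [0.5471 0.2182 0.0096] zmed 0.0088 rect [563.8 215.3] [252.6 287.8] 7.0
rims px [258. 244.] 14 mean [0.6495 0.1582 0.008 ] zmed 0.0073 rect [648.8 160.2] [15.4 14. ] 66.8
rims px [199. 244.] 8 mean [0.6474 0.34   0.0097] zmed 0.0093 rect [647.7 340. ] [ 6.5 11.2] 85.1
rims px [272
[... 915 characters left out ...]
5294 -0.2668  0.0508] zmed 0.0605 rect [ 528.3 -268.5] [29.7 29.9] 64.6
mat px [394. 313.] 225 mean [ 0.4391 -0.256   0.0338] zmed 0.0255 rect [ 350.4 -166.8] [ 64.9 323.9] 44.7
mathi px [357. 251.] 204 mean [ 0.6206 -0.1433  0.0685] zmed 0.0595 rect [453.7 -87.4] [ 46.3 405.4] 71.6
mathi px [400. 252.] 69 mean [ 0.6178 -0.273   0.0633] zmed 0.0636 rect [ 617.8 -273.5] [24.9 25.9] 47.1
mathi px [399. 281.] 68 mean [ 0.5312 -0.2674  0.0629] zmed 0.0629 rect [ 531.3 -267.2] [24.7 24.3] 86.3
rack ((572.0427856445312, 212.8625946044922), (264.2758483886719, 288.793701171875), 5.2535719871521)
mat ((537.542724609375, -203.77882385253906), (231.2554168701172, 260.9671630859375), 89.56160736083984)
```

```bash
python3 -c "
from h import *
print(bot.get_calibration('wrist'))"
python3 -m crank '0 1 1 .5 0 0 .16;0 1 1 .5 0 0 .16;0 1 1 .5 0 0 .16;0 1 1 .5 0 0 .16;0 1 1 .5 0 0 .16;0 1 1 .5 0 0 .16;0 1 1 .5 0 0 .16;0 1 1 .5 0 0 .16;0 1 1 .5 0 0 .16;0 1 1 .5 0 0 .16;0 1 1 .5 0 0 .16;0 1 1 .5 0 0 .16;0 1 1 .5 0 0 .16;0 1 1 .5 0 0 .16;0 1 1 .5 0 0 .16;0 1 1 .5 0 0 .16;0 0 1 0 0 0 0;0 0 0 0 0 0 0;0 0 0 0 0 0 0'
```

```text
{'mtx': array([[391.32298846,   0.        , 316.46500409],
       [  0.        , 391.32298846, 241.93790292],
       [  0.        ,   0.        ,   1.        ]]), 'mount': array([[ 1.04221477e-04, -9.56589904e-01, -2.91437377e-01,
         7.42139532e-02],
       [ 9.99999703e-01,  3.22132616e-04, -6.99729607e-04,
        -2.13869346e-04],
       [ 7.63235762e-04, -2.91437218e-01,  9.56589654e-01,
        -1.70767777e-01],
       [ 0.00000000e+00,  0.00000000e+00,  0.00000000e+00,
         1.00000000e+00]])}
time: 1.68
position: [0.5311, -0.3005, 0.3616]
eef_rot: [-180.0, 0.0, 91.6]
wrist_force: [-0.4, -0.5, -0.5]
gripper_width: 0.0855
grip_force: 0.0
```

```bash
python3 -c "
from h import *
s=bot.get_state();p,d=snap('wrist','w_mat');C=cam('wrist',s);np.savez('/tmp/wm.npz',p=p,d=d,R=C[1],o=C[2])"
python3 -m crank '0 0 1 0 0 0 0;0 0 1 0 0 0 0;0 0 1 0 0 0 0;0 0 1 0 0 0 0;0 0 1 0 0 0 0;0 0 1 0 0 0 0;0 0 1 0 0 0 0;0 0 1 0 0 0 0;0 0 1 0 0 0 0;0 0 1 0 0 0 0;0 0 1 0 0 0 0;0 0 1 0 0 0 0;0 0 1 0 0 0 0;0 0 1 0 0 0 0;0 0 1 0 0 0 0;0 0 1 0 0 0 0;0 0 1 0 0 0 0;0 0 1 0 0 0 0;0 0 1 0 0 0 0;0 0 1 0 0 0 0'
python3 -m crank '0 .5 1 0 0 0 0;0 .5 1 0 0 0 0;0 0 1 0 0 0 0;0 0 1 0 0 0 0;0 0 1 0 0 0 0;0 0 0 0 0 0 0;0 0 0 0 0 0 0'
python3 -c "
from h import *
s=bot.get_state();p,d=snap('wrist','w_rack');C=cam('wrist',s);np.savez('/tmp/wr.npz',p=p,d=d,R=C[1],o=C[2])"
```

```text
time: 3.4
position: [0.531, 0.0987, 0.3613]
eef_rot: [-180.0, 0.0, 91.4]
wrist_force: [-0.5, -0.8, -0.7]
gripper_width: 0.0853
grip_force: 0.0
time: 3.98
position: [0.5512, 0.1986, 0.3611]
eef_rot: [-179.9, 0.0, 91.6]
wrist_force: [0.2, -0.2, 1.1]
gripper_width: 0.0854
grip_force: 0.0
```

View pics/w_rack.png

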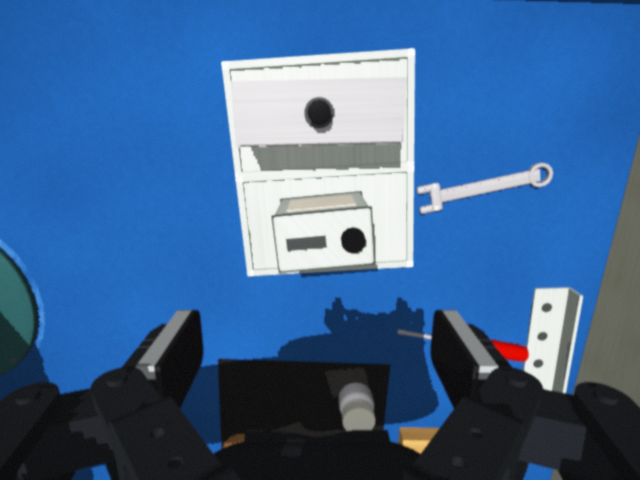

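View pics/w_mat.png

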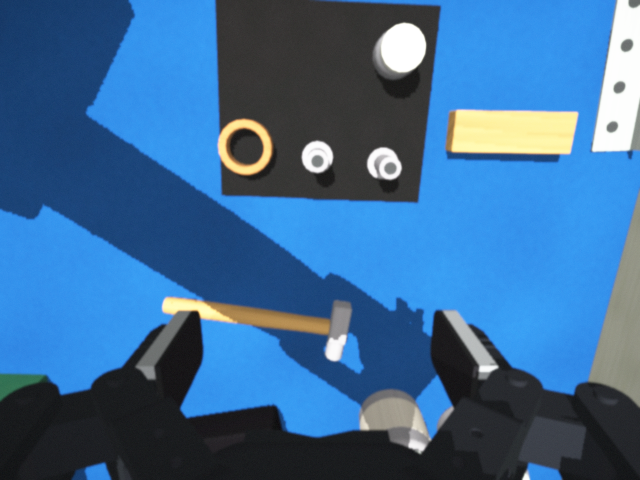

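The wrist views show the rack corners at (222,62), (414,48), (413,267) and (248,275), the knob at (319,112) and the can cap at (352,241). On the mat, the two sleeves are at (317,155) and (385,163).

```bash
cat >> h.py <<'E'
def load(f):
    z=np.load(f);K=np.array(bot.get_calibration('wrist')['mtx']);return z['p'].astype(int),z['d'],(K,z['R'],z['o'])
def rect(q):
    r=cv2.minAreaRect(q[:,:2].astype(np.float32)*1000);return np.round(r[0],1),np.round(r[1],1),round(r[2],2)
def blobs(m,amin=60):
    n,l,st,c=cv2.connectedComponentsWithStats(m.astype(np.uint8))
    return [(l==i,c[i],st[i]) for i in range(1,n) if st[i,4]>=amin]
def robot_free(): 
    m=np.ones((480,640),bool);m[300:]=False;return m
E
python3 - <<'E'
from h import *
p,d,C=load('/tmp/wr.npz');P=cloud(C,d);H=P[...,2];m0=robot_free()
print('rack corners',ray(C,[(222,62),(414,48),(413,267),(248,275)],.010).round(4))
V,U=np.mgrid[:480,:640];roi=(U>210)&(U<425)&(V>40)&(V<285)
m=(roi&(p[...,2]-p[...,0]<50)).astype(np.uint8);cs,_=cv2.findContours(m,0,1);c=max(cs,key=cv2.contourArea)
pts=ray(C,c[:,0],.010);print('rack',rect(pts))
for lo,hi,n in((.08,.1,'lid'),(.105,.120,'hi'),(.12,.14,'cap')):
    for b,c,s in blobs(roi&(H>lo)&(H<hi)):
        print(n,c.round(1),s[4],np.median(P[b],0).round(4),rect(P[b]))
for b,c,s in blobs(roi&(p.max(2)<50)): print('dark',c.round(1),s, ray(C,c,.115).round(4),ray(C,c,.126).round(4))
p,d,C=load('/tmp/wm.npz');P=cloud(C,d);H=P[...,2]
roi=(U>210)&(U<440)&(V>0)&(V<210)
for b,c,s in blobs(roi&(H>.045)): print('top',c.round(1),s[4],np.median(P[b],0).round(4),rect(P[b]))
for b,c,s in blobs(roi&(H>.008)): print('obj',c.round(1),s[4],np.median(P[b],0).round(4),rect(P[b]))
E
```

```text
rack corners [[0.4311 0.3412 0.01  ]
 [0.6642 0.363  0.01  ]
 [0.691  0.081  0.01  ]
 [0.4563 0.0623 0.01  ]]
rack (array([559.8, 211.4]), array([235.8, 283.4]), 5.16)
lid [318.7 111. ] 10931 [0.5507 0.2854 0.0913] (array([550.7, 284.4]), array([186.4,  68.2]), 2.83)
lid [321.2 207.2] 377 [0.5574 0.1807 0.0899] (array([556.3, 180.3]), array([107.5,   2.5]), 6.85)
hi [318.7 111.4] 435 [0.5507 0.2844 0.1133] (array([550.9, 284.2]), array([22.4, 22.2]), 1.37)
hi [321.1 238.5] 5337 [0.5556 0.1505 0.1122] (array([560.2, 147.6]), array([112.1,  68.9]), 6.93)
cap [352.9 240.1] 502 [0.5915 0.1524 0.1242] (array([591.7, 151.8]), array([26.3, 27.1]), 3.36)
dark [319.3 113.8] [308 101  24  26 458] [[0.5513 0.282  0.115 ]] [[0.5513 0.2818 0.126 ]]
dark [352.9 240.1] [342 229  23  23 415] [[0.5925 0.1496 0.115 ]] [[0.5914 0.1529 0.126 ]]
top [402.1  47.8] 1725 [ 0.6202 -0.1444  0.0593] (array([ 579.4, -168.7]), array([145.2,  47.5]), 30.61)
top [317.  159.8] 388 [ 0.5304 -0.2674  0.0636] (array([ 530. , -253.3]), array([23.6, 54.4]), 1.8)
top [388.7 166.6] 417 [ 0.6154 -0.2731  0.0634] (array([ 576.9, -255.9]), array([ 24.7, 111.9]), 65.72)
obj [398.6  50.8] 2164 [ 0.6174 -0.1469  0.0591] (array([ 579.2, -167.8]), array([144.6,  52.4]), 29.36)
obj [244.6 145.9] 1342 [ 0.4375 -0.2558  0.0251] (array([ 466.5, -257.8]), array([ 66.8, 123.2]), 88.38)
obj [317.  156.4] 700 [ 0.5302 -0.2645  0.0622] (array([ 526. , -260.3]), array([39. , 56.4]), 29.78)
obj [384.  163.5] 771 [ 0.6124 -0.2708  0.0568] (array([ 584.5, -247. ]), array([ 38.1, 112.4]), 50.65)
```

```bash
python3 -m crank '.4 0 1 0 0 0 .04;.4 0 1 0 0 0 0;.4 0 1 -.3 0 0 0;.4 0 1 -1 0 0 0;.4 0 .28 -1 0 0 0;.4 0 0 -1 0 0 0;.4 0 0 -1 0 0 0;.4 0 0 -1 0 0 0;.4 0 0 -1 0 0 0;.4 0 0 -1 0 0 0;.4 0 0 -1 0 0 0;.4 0 0 -1 0 0 0;.4 0 0 -1 0 0 0;.4 0 0 -1 0 0 0;.4 0 0 0 0 0 0;.4 0 0 0 0 0 0' 30
python3 -c "
from h import *
s=bot.get_state();p,d=snap('wrist','w_knob');C=cam('wrist',s);P=cloud(C,d);print(s['position'],s['eef_rot'],s['gripper_width'])
for b,c,st in blobs((P[...,2]>.1)&(P[...,2]<.12)&(np.abs(P[...,1]-.284)<.03)&(np.abs(P[...,0]-.55)<.04),30): print(c,st[4],np.median(P[b],0),rect(P[b]))
"
```

```text
time: 5.37
position: [0.5509, 0.2832, 0.1354]
eef_rot: [-179.9, 0.0, 92.6]
wrist_force: [-0.4, -0.6, 1.3]
gripper_width: 0.0511
grip_force: 0.0
[0.55094635 0.28317033 0.13538698] [-1.79924860e+02  4.03941498e-02  9.26217323e+01] 0.05105324764373312
[316.60260201 265.03548196] 1691 [0.5506962  0.28628111 0.113258  ] (array([550.7, 284.2]), array([23.3, 23.2]), 16.07)
```

```bash
python3 -m crank '.4 0 .05 -.5 0 0 0;.4 0 0 -.5 0 0 0;.4 0 0 -.5 0 0 0;.4 0 0 -.45 0 0 0;.4 0 0 0 0 0 0;1 0 0 0 0 0 0;1 0 0 0 0 0 0;1 0 0 0 0 0 0;1 0 0 0 0 0 0;1 0 0 0 0 0 0;1 0 0 0 0 0 0;1 0 0 0 0 0 0' 40
python3 -m crank '1 0 0 .5 0 0 0;1 0 0 .5 0 0 0;1 0 0 1 0 0 0;1 0 0 1 0 0 0;1 0 0 1 0 0 0;1 0 0 1 0 0 0;1 0 0 0 0 0 0'
```

```text
time: 6.42
position: [0.5509, 0.2854, 0.0969]
eef_rot: [180.0, -0.0, 92.7]
wrist_force: [-0.7, -0.4, 0.9]
gripper_width: 0.0004
grip_force: 0.0
time: 7.0
position: [0.5521, 0.286, 0.2027]
eef_rot: [179.7, -0.1, 92.7]
wrist_force: [0.9, 0.5, 0.9]
gripper_width: -0.0001
grip_force: 0.0
```

```bash
python3 -c "
from h import *
snap('wrist','w2');snap('scene','s2')
import cv2
a=cv2.imread('pics/w2.png');b=cv2.imread('pics/s2.png')[120:360,260:580];b=cv2.resize(b,(640,480))
cv2.imwrite('pics/m2.png',cv2.resize(np.hstack([a,b]),(800,300)))"
```

```text
(no output)
```

View pics/m2.png

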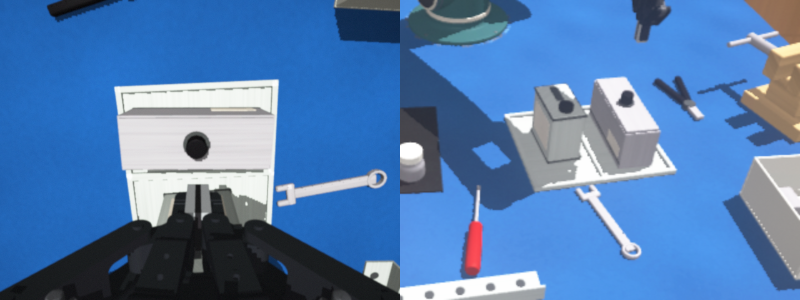

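Lid and knob are still in place on the box, with the knob directly below the TCP at about (198,147) in the left half. The grip closed too high, so I'll go lower.

```bash
python3 -c "
from h import *
s=bot.get_state();p,d=snap('wrist');C=cam('wrist',s);P=cloud(C,d)
for lo,hi in((.1,.125),(.08,.1)):
  for b,c,st in blobs((P[...,2]>lo)&(P[...,2]<hi)&(np.abs(P[...,1]-.284)<.05)&(np.abs(P[...,0]-.55)<.12),100): print(c,st[4],np.median(P[b],0),rect(P[b]))
"
python3 -m crank '.55 -.05 -.05 0 0 0 0;.55 0 -.05 -1 0 0 0;.55 0 0 -1 0 0 0;.55 0 0 -1 0 0 0;.55 0 0 -1 0 0 0;.55 0 0 -.8 0 0 0;.55 0 0 0 0 0 0;.55 0 0 0 0 0 0' 30
python3 -m crank '.55 0 0 -.2 0 0 0;.55 0 0 -.2 0 0 0;.55 0 0 -.2 0 0 0;.55 0 0 0 0 0 0'
```

```text
[315.628 236.745] 1000 [0.55065972 0.285938   0.11316144] (array([550.8, 284.5]), array([22.8, 23.2]), 78.31)
[315.39408564 226.18230423] 21135 [0.54992758 0.28872306 0.09135077] (array([550.7, 284. ]), array([186.7,  68.8]), 2.85)
time: 7.82
position: [0.5493, 0.2831, 0.0998]
eef_rot: [-179.9, 0.0, 92.7]
wrist_force: [-0.3, -0.3, 0.4]
gripper_width: 0.0384
grip_force: 0.0
time: 8.15
position: [0.5497, 0.2833, 0.0882]
eef_rot: [-180.0, 0.0, 92.7]
wrist_force: [0.5, -0.3, 0.1]
gripper_width: 0.0384
grip_force: 0.0
```

```bash
python3 -m crank '.7 0 .05 0 0 0 0;.7 0 0 0 0 0 0;.7 0 0 0 0 0 0' 30;python3 -m crank '1 0 0 0 0 0 0;1 0 0 0 0 0 0' 40;python3 -m crank '1 0 0 0 0 0 0;1 0 0 0 0 0 0;1 0 0 0 0 0 0'
```

```text
time: 8.4
position: [0.55, 0.2845, 0.089]
eef_rot: [180.0, -0.0, 92.7]
wrist_force: [-0.6, 0.2, 0.3]
gripper_width: 0.0255
grip_force: 0.0
time: 8.57
position: [0.55, 0.2844, 0.0889]
eef_rot: [180.0, -0.0, 92.7]
wrist_force: [0.0, 0.3, -0.1]
gripper_width: 0.0023
grip_force: 0.0
time: 8.82
position: [0.5499, 0.2844, 0.0887]
eef_rot: [-180.0, -0.0, 92.7]
wrist_force: [-0.4, -0.9, -0.4]
gripper_width: 0.0001
grip_force: 0.0
```

```bash
python3 -c "
from h import *
snap('wrist','w3');snap('scene','s3')
import cv2
a=cv2.imread('pics/w3.png')[120:480,160:640];b=cv2.imread('pics/s3.png')[150:270,340:500];b=cv2.resize(b,(480,360),interpolation=2)
cv2.imwrite('pics/m3.png',cv2.resize(np.hstack([a,b]),(800,300)))"
```

```text
(no output)
```

View pics/m3.png

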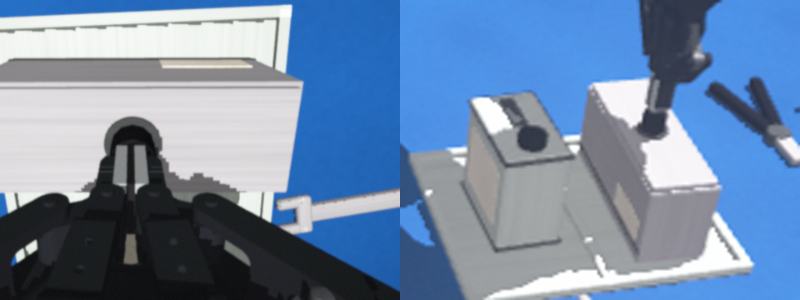

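```bash
python3 -c "
from h import *
s=bot.get_state();p,d=snap('wrist');C=cam('wrist',s);P=cloud(C,d);print(s['position'],s['joints'])
q=P-s['position']
for v in range(230,480,15): print(v,[(q[v,u]*1000).round(0).astype(int).tolist() for u in (300,317,334)], p[v,300])
"
```

```text
[0.54990375 0.28439686 0.08868518] [2.49860439e+01 2.75839749e+00 9.73285041e+01 4.36210888e-04
 7.99151300e+01 2.22924578e+01]
230 [[-9, 29, 3], [-1, 29, 3], [6, 29, 2]] [220 217 219]
245 [[-9, 21, 2], [-1, 22, 2], [7, 22, 3]] [221 218 221]
260 [[-8, 14, 2], [-1, 15, 4], [7, 15, 3]] [224 221 223]
275 [[-8, 8, 5], [0, 11, 12], [7, 10, 7]] [88 92 91]
290 [[-7, 8, 21], [0, 10, 25], [7, 10, 25]] [17 18 18]
305 [[-7, 11, 42], [0, 11, 42], [6, 12, 42]] [133 135 135]
320 [[-6, 11, 53], [0, 11, 53], [5, 11, 53]] [136 140 140]
335 [[-6, 12, 64], [0, 12, 63], [5, 11, 61]] [137 140 139]
350 [[-5, 12, 72], [0, 7, 65], [4, 13, 73]] [29 30 32]
365 [[-5, 12, 80], [0, 3, 66], [4, 12, 80]] [27 27 28]
380 [[-5, 12, 86], [0, -3, 65], [4, 13, 86]] [17 19 20]
395 [[-5, 14, 94], [0, -8, 66], [3, 15, 95]] [17 16 20]
410 [[-4, 8, 93], [5, -104, -41], [3, 12, 97]] [15 11 16]
425 [[-4, 5, 93], [5, -104, -28], [4, 7, 95]] [13 14 17]
440 [[-4, 9, 103], [0, 10, 104], [3, 11, 104]] [13 14 16]
455 [[-4, 11, 109], [-1, 12, 109], [3, 12, 109]] [18 20 19]
470 [[-4, 10, 111], [0, 11, 112], [3, 12, 113]] [18 18 20]
```

```bash
python3 -c "
from h import *
s=bot.get_state();p,d=snap('wrist');C=cam('wrist',s);P=cloud(C,d)
q=P-s['position']
for v in range(284,306,2): print(v,[(q[v,u]*1000).round(0).astype(int).tolist() for u in (306,328)], p[v,306],p[v,328])
K,R,o=C
for z in (0,.01,.02,.03,.035,.04): 
  x=R.T@(s['position']+[0,.011,z]-o);print(z,(K@x/x[2])[:2])
"
```

```text
284 [[-5, 10, 19], [4, 11, 20]] [15 13 17] [17 14 16]
286 [[-5, 10, 21], [4, 11, 23]] [19 16 18] [12 13 12]
288 [[-5, 10, 23], [4, 11, 25]] [20 17 19] [21 21 23]
290 [[-5, 9, 25], [4, 10, 24]] [25 24 26] [29 28 31]
292 [[-5, 8, 24], [4, 9, 24]] [37 36 36] [33 35 36]
294 [[-5, 11, 32], [4, 11, 32]] [88 90 92] [87 88 89]
296 [[-5, 11, 34], [4, 12, 34]] [131 134 135] [133 136 136]
298 [[-5, 11, 36], [4, 12, 37]] [133 136 138] [135 139 138]
300 [[-5, 11, 37], [4, 11, 36]] [137 139 139] [136 136 137]
302 [[-5, 11, 40], [4, 12, 40]] [135 138 138] [137 138 139]
304 [[-4, 11, 41], [3, 12, 42]] [135 139 138] [134 138 137]
0 [317.8860963  265.81048049]
0.01 [317.95373584 273.7359623 ]
0.02 [318.02933176 282.5937105 ]
0.03 [318.11437561 292.55849648]
0.035 [318.16101187 298.0229753 ]
0.04 [318.21075668 303.85168927]
```

```bash
python3 -m crank '.4 0 0 .5 0 0 0;.4 .05 0 .5 0 0 0;.4 0 0 0 0 0 0;.4 0 0 0 0 0 0;.4 0 0 -.5 0 0 0;.4 0 0 -.5 0 0 0;.4 0 0 -.4 0 0 0;.4 0 0 -.4 0 0 0;.4 0 0 -.3 0 0 0;.4 0 0 0 0 0 0' 40
python3 -m crank '1 0 0 0 0 0 0;1 0 0 0 0 0 0;1 0 0 0 0 0 0;1 0 0 0 0 0 0;1 0 0 0 0 0 0;1 0 0 0 0 0 0'
```

```text
time: 9.85
position: [0.5502, 0.284, 0.0645]
eef_rot: [-179.9, 0.1, 92.7]
wrist_force: [0.4, -0.4, -0.4]
gripper_width: 0.0515
grip_force: 0.0
time: 10.35
position: [0.5512, 0.2845, 0.0673]
eef_rot: [179.9, -0.0, 92.7]
wrist_force: [0.7, -0.1, 5.4]
gripper_width: 0.0225
grip_force: 39.5
```

```bash
python3 -m crank '1 0 0 .3 0 0 0;1 0 0 .5 0 0 0;1 0 0 .7 0 0 0;1 0 0 1 0 0 0;1 0 0 1 0 0 0;1 0 0 1 0 0 0;1 0 0 0 0 0 0' 40
python3 -m crank '1 -.2 -.5 0 0 0 0;1 -.2 -1 0 0 0 0;1 -.2 -1 0 0 0 0;1 -.2 -1 0 0 0 0;1 -.2 -1 0 0 0 0;1 -.2 -1 0 0 0 0;1 -.2 -1 0 0 0 0;1 -.2 -1 0 0 0 0;1 -.2 -1 0 0 0 0;1 -.2 -1 0 0 0 0;1 -.2 -1 0 0 0 0;1 -.2 -1 0 0 0 0;1 -.1 -1 0 0 0 0;1 0 -1 0 0 0 0;1 0 -.7 0 0 0 0;1 0 0 0 0 0 0;1 0 0 0 0 0 0'
python3 -c "
from h import *
snap('wrist','w4');snap('scene','s4')
import cv2
cv2.imwrite('pics/m4.png',cv2.resize(np.hstack([cv2.imread('pics/w4.png'),cv2.imread('pics/s4.png')]),(800,300)))"
```

```text
time: 10.93
position: [0.5523, 0.285, 0.1627]
eef_rot: [179.7, -0.1, 92.7]
wrist_force: [1.2, 1.3, -0.3]
gripper_width: 0.0226
grip_force: 39.3
time: 12.35
position: [0.5003, -0.0002, 0.1562]
eef_rot: [-180.0, -0.0, 92.6]
wrist_force: [-0.2, 0.3, -1.3]
gripper_width: 0.0228
grip_force: 39.3
```

View pics/m4.png

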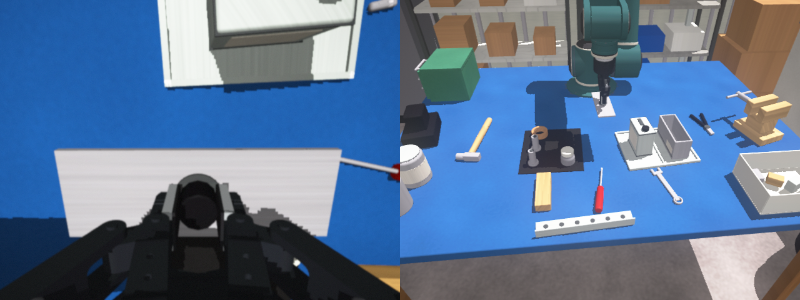

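The lid is held level over the gap between rack and mat, and the box is open. Lowering it now.

```bash
python3 -m crank '1 0 0 -1 0 0 0;1 0 0 -1 0 0 0;1 0 0 -1 0 0 0;1 0 0 -1 0 0 0;1 0 0 -1 0 0 0;1 0 0 -1 0 0 0;1 0 0 -1 0 0 0;1 0 0 -.8 0 0 0;1 0 0 -.3 0 0 0;1 0 0 -.2 0 0 0;1 0 0 0 0 0 0;1 0 0 0 0 0 0'
python3 -m crank '1 0 0 -.1 0 0 0;1 0 0 -.1 0 0 0;1 0 0 0 0 0 0'
```

```text
time: 13.45
position: [0.5014, 0.0006, -0.0085]
eef_rot: [179.9, 0.0, 92.7]
wrist_force: [-0.1, 0.6, -0.9]
gripper_width: 0.0226
grip_force: 39.3
time: 13.7
position: [0.501, 0.0004, -0.0132]
eef_rot: [180.0, 0.0, 92.7]
wrist_force: [-0.7, -0.2, -1.5]
gripper_width: 0.0223
grip_force: 39.3
```

```bash
python3 -m crank '1 0 0 -.1 0 0 0;1 0 0 -.05 0 0 0;1 0 0 0 0 0 0;.5 0 0 0 0 0 0;.5 0 0 0 0 0 0;.5 0 0 0 0 0 0;.5 0 0 .5 0 0 0;.5 0 0 1 0 0 0;.5 0 0 1 0 0 0;.5 0 0 1 0 0 0;.5 0 0 1 0 0 0;.5 0 0 1 0 0 0;.5 .2 -.5 1 0 0 0;.5 .2 -1 1 0 0 0;.5 .2 -1 1 0 0 0;.5 .2 -1 1 0 0 0;.5 .2 -1 1 0 0 0;.5 .2 -1 1 0 0 0;.5 .2 -1 1 0 0 0;.5 .2 -1 0 0 0 0'
python3 -m crank '.5 .2 -1 0 0 0 0;.5 .2 -1 0 0 0 0;.5 .2 -1 0 0 0 0;.5 .2 -1 0 0 0 0;.5 .2 -1 0 0 0 0;.5 .2 -1 0 0 0 0;.5 0 -.5 0 0 0 0;.5 0 0 0 0 0 0;.5 0 0 0 0 0 0'
cat > mat.py <<'E'
from h import *
s=bot.get_state();p,d=snap('wrist','w5');C=cam('wrist',s);P=cloud(C,d);H=P[...,2];print(s['position'])
reg=(P[...,1]<-.08)&(P[...,1]>-.33)&(P[...,0]>.41)&(P[...,0]<.67)&(d>0)&(d<.5)
for b,c,st in blobs(reg&(H>.015)&(H<.075),100):
    t=b&(H>np.percentile(H[b],90)-.004); print('obj',c.round(),st[4],'ztop',np.percentile(H[b],90).round(4),'topctr',rect(P[t]))
t,dt=bot.snapshot('top');Pt=cloud(cam('top'),dt);Ht=Pt[...,2]
r2=(np.abs(Pt[...,0]-.50)<.15)&(np.abs(Pt[...,1])<.058)
for b,c,st in blobs(r2&(Ht>.006)&(Ht<.05),60): print('lid',c,st[4],np.median(Pt[b],0).round(4),rect(Pt[b]))
E
python3 mat.py
```

```text
time: 15.37
position: [0.5338, -0.1509, 0.2389]
eef_rot: [179.7, 0.1, 92.7]
wrist_force: [0.0, 0.3, 0.7]
gripper_width: 0.0426
grip_force: 0.0
time: 16.12
position: [0.5567, -0.2794, 0.2339]
eef_rot: [-180.0, -0.0, 92.7]
wrist_force: [0.1, 0.4, 0.2]
gripper_width: 0.0429
grip_force: 0.0
[ 0.55668526 -0.27943932  0.23389179]
obj [400.  51.] 3822 ztop 0.0604 topctr (array([ 621.4, -144. ]), array([47., 47.]), 7.79)
obj [198. 173.] 2130 ztop 0.0263 topctr (array([ 441.3, -257.3]), array([67.4, 62.4]), 89.95)
obj [289. 193.] 829 ztop 0.0647 topctr (array([ 530.7, -267.8]), array([24.8, 24.6]), 1.68)
obj [382. 203.] 911 ztop 0.0645 topctr (array([ 617.2, -273.9]), array([25. , 25.1]), 6.86)
lid [308.74690771 292.03235014] 1051 [ 0.4997 -0.0006  0.0115] (array([501.9,   2.2]), array([188. ,  71.1]), 3.96)
```

```bash
python3 -m crank '.5 -.6 .3 -1 0 0 0;.5 -.7 .28 -1 0 0 0;.5 0 0 -1 0 0 0;.5 0 0 -1 0 0 0;.5 0 0 -1 0 0 0;.5 0 0 -1 0 0 0;.5 0 0 -1 0 0 0;.5 0 0 -1 0 0 0;.5 0 0 -.8 0 0 0;.5 0 0 0 0 0 0;.5 0 0 0 0 0 0'
python3 -c "
from h import *
s=bot.get_state();p,d=snap('wrist');C=cam('wrist',s);P=cloud(C,d);H=P[...,2];print(s['position'])
b=(H>.061)&(H<.07)&(np.abs(P[...,0]-.53)<.03)&(np.abs(P[...,1]+.268)<.03);print(b.sum(),rect(P[b]))"
```

```text
time: 17.13
position: [0.5307, -0.2672, 0.0578]
eef_rot: [-180.0, -0.0, 92.7]
wrist_force: [0.0, -0.9, 1.1]
gripper_width: 0.0426
grip_force: 0.0
[ 0.5307348  -0.26717053  0.05780598]
2247 (array([ 530.7, -268.2]), array([25.4, 25.5]), 12.76)
```

```bash
python3 -m crank '.5 0 -.05 -.6 0 0 0;.5 0 0 -.7 0 0 0;.5 0 0 -.7 0 0 0;.5 0 0 -.6 0 0 0;.5 0 0 0 0 0 0;1 0 0 0 0 0 0;1 0 0 0 0 0 0;1 0 0 0 0 0 0;1 0 0 0 0 0 0;1 0 0 0 0 0 0' 50
python3 -m crank '1 0 0 .5 0 0 0;1 0 0 1 0 0 0;1 0 0 1 0 0 0;1 0 0 1 0 0 0;1 0 0 1 0 0 0;1 0 0 1 0 0 0;1 0 .5 1 0 0 0;1 0 1 1 0 0 0;1 0 1 1 0 0 0;1 0 1 0 0 0 0;1 0 1 0 0 0 0;1 0 1 0 0 0 0;1 0 1 0 0 0 0;1 0 1 0 0 0 0;1 0 1 0 0 0 0;1 0 1 0 0 0 0;1 0 1 0 0 0 0;1 0 1 0 0 0 0;1 0 1 0 0 0 0;1 0 1 0 0 0 0'
```

```text
time: 18.02
position: [0.5312, -0.2691, 0.0062]
eef_rot: [180.0, 0.0, 92.7]
wrist_force: [-0.3, -0.4, -0.6]
gripper_width: 0.0247
grip_force: 49.0
time: 19.68
position: [0.5307, 0.002, 0.1768]
eef_rot: [179.9, 0.0, 92.7]
wrist_force: [0.2, -0.2, -1.2]
gripper_width: 0.0245
grip_force: 49.1
```

```bash
python3 -m crank '1 -.1 1 0 0 0 0;1 -.1 1 0 0 0 0;1 -.1 1 0 0 0 0;1 -.1 1 0 0 0 0;1 -.1 1 0 0 0 0;1 -.1 1 0 0 0 0;1 -.1 1 0 0 0 0;1 -.1 1 0 0 0 0;1 -.1 1 0 0 0 0;1 -.1 1 0 0 0 0;1 0 1 0 0 0 0;1 0 0 0 0 0 0;1 0 0 0 0 0 0'
cat > box.py <<'E'
from h import *
s=bot.get_state();p,d=snap('wrist','w6');C=cam('wrist',s);P=cloud(C,d);H=P[...,2];print(s['position'])
reg=(np.abs(P[...,1]-.284)<.06)&(np.abs(P[...,0]-.55)<.14)&(d>0)
for b,c,st in blobs(reg&(H>.08)&(H<.094),200): print('rim',st[4],np.median(H[b]).round(4),rect(P[b]))
for b,c,st in blobs(reg&(H<.075)&(H>.06),50): print('in',st[4],np.median(H[b]).round(4),rect(P[b]))
E
python3 box.py
```

```text
time: 20.77
position: [0.5107, 0.2216, 0.1764]
eef_rot: [180.0, -0.0, 92.8]
wrist_force: [-1.2, -0.0, -0.8]
gripper_width: 0.0248
grip_force: 49.1
[0.5107278  0.22164571 0.17642352]
rim 7126 0.0863 (array([551. , 284.1]), array([187. ,  67.8]), 2.77)
in 2152 0.0675 (array([551.1, 283.9]), array([177.3,  58.4]), 2.85)
```

```bash
python3 -m crank '1 0 1 0 0 0 0;1 0 1 0 0 0 0;1 0 1.0 -.5 0 0 0;1 0 0 -1 0 0 0;1 0 0 -1 0 0 0;1 0 0 -1 0 0 0;1 0 0 0 0 0 0;1 0 0 0 0 0 0'
```

```text
time: 21.48
position: [0.5108, 0.2801, 0.1057]
eef_rot: [-179.9, 0.0, 92.6]
wrist_force: [0.6, 0.2, 0.3]
gripper_width: 0.0247
grip_force: 49.2
```

```bash
python3 -m crank '1 0 .1 -.5 0 0 0;1 0 0 -.7 0 0 0;1 0 0 -.7 0 0 0;1 0 0 -.7 0 0 0;1 0 0 -.7 0 0 0;1 0 0 -.6 0 0 0;1 0 0 -.4 0 0 0;1 0 0 -.2 0 0 0;1 0 0 0 0 0 0'
python3 -m crank '.56 0 0 0 0 0 0;.56 0 0 0 0 0 0;.56 0 0 0 0 0 0;.56 0 0 .3 0 0 0;.56 0 0 .7 0 0 0;.56 0 0 1 0 0 0;.56 0 0 1 0 0 0;.56 0 0 1 0 0 0;.56 0 -.5 1 0 0 0;.56 0 -1 1 0 0 0;.56 0 -1 1 0 0 0;.56 0 -1 1 0 0 0;.56 0 0 0 0 0 0'; python3 box.py
```

```text
time: 22.23
position: [0.5106, 0.2828, 0.0146]
eef_rot: [-179.9, 0.0, 92.7]
wrist_force: [-1.0, -1.0, -0.1]
gripper_width: 0.0248
grip_force: 49.2
time: 23.32
position: [0.5122, 0.211, 0.182]
eef_rot: [179.6, -0.1, 92.6]
wrist_force: [-0.4, -0.7, 0.6]
gripper_width: 0.0372
grip_force: 0.0
[0.51219661 0.21101498 0.18201095]
rim 7115 0.0863 (array([550.9, 284. ]), array([186.9,  68.3]), 2.88)
in 2237 0.0678 (array([551.1, 284. ]), array([177.5,  58.5]), 2.86)
in 1089 0.0697 (array([510.8, 283.8]), array([25. , 25.1]), 46.64)
```

```bash
python3 -m crank '.5 .2 -1 0 0 0 0;.5 .2 -1 0 0 0 0;.5 .2 -1 0 0 0 0;.5 .2 -1 0 0 0 0;.5 .2 -1 0 0 0 0;.5 .2 -1 0 0 0 0;.5 .2 -1 0 0 0 0;.5 .2 -1 0 0 0 0;.5 .2 -1 0 0 0 0;.5 .2 -1 0 0 0 0;.5 .2 -1 0 0 0 0;.5 .2 -1 0 0 0 0;.5 .2 -1 0 0 0 0;.5 .2 -1 0 0 0 0;.5 .2 -1 0 0 0 0;.5 .2 -1 0 0 0 0;.5 .2 -1 0 0 0 0;.5 .2 -1 0 0 0 0;.5 .2 -1 0 0 0 0;.5 .2 -1 0 0 0 0' >/dev/null
python3 -m crank '.5 .4 -1 0 0 0 0;.5 .4 -1 0 0 0 0;.5 .4 -1 0 0 0 0;.5 0 -1 0 0 0 0;.5 0 -.2 0 0 0 0;.5 0 0 0 0 0 0;.5 0 0 0 0 0 0'; python3 mat.py
```

```text
time: 25.62
position: [0.6149, -0.2703, 0.1756]
eef_rot: [-180.0, -0.0, 92.7]
wrist_force: [-0.7, -0.3, 0.3]
gripper_width: 0.0427
grip_force: 0.0
[ 0.61490181 -0.2702931   0.17564807]
obj [335.  46.] 5092 ztop 0.0604 topctr (array([ 621.6, -144.1]), array([47.6, 47.5]), 45.78)
obj [108. 188.] 3224 ztop 0.0263 topctr (array([ 441.3, -257.3]), array([67.1, 62.6]), 89.81)
obj [319. 226.] 1228 ztop 0.0646 topctr (array([ 617., -274.]), array([25.5, 24.9]), 61.64)
lid [308.75416259 291.94711068] 1021 [ 0.5012 -0.0006  0.0119] (array([ 5.061e+02, -2.000e-01]), array([188.1,  69.6]), 4.11)
```

```bash
python3 -m crank '.5 .1 -.18 -1 0 0 0;.5 0 0 -1 0 0 0;.5 0 0 -1 0 0 0;.5 0 0 -1 0 0 0;.5 0 0 -1 0 0 0;.5 0 0 -1 0 0 0;.5 0 0 -.7 0 0 0;.5 0 0 -.7 0 0 0;.5 0 0 -.6 0 0 0;.5 0 0 -.45 0 0 0;.5 0 0 0 0 0 0;.5 0 0 0 0 0 0'
python3 -m crank '1 0 0 0 0 0 0;1 0 0 0 0 0 0;1 0 0 0 0 0 0;1 0 0 0 0 0 0;1 0 0 0 0 0 0;1 0 0 0.5 0 0 0;1 0 0 1 0 0 0;1 0 0 1 0 0 0;1 0 0 1 0 0 0;1 0 0 1 0 0 0;1 0 0 1 0 0 0;1 0 .5 1 0 0 0;1 0 1 1 0 0 0;1 0 1 1 0 0 0;1 0 1 0 0 0 0;1 0 1 0 0 0 0;1 0 1 0 0 0 0;1 0 1 0 0 0 0;1 0 1 0 0 0 0;1 0 1 0 0 0 0' 50
```

```text
time: 26.72
position: [0.617, -0.2746, 0.0068]
eef_rot: [-180.0, -0.0, 92.7]
wrist_force: [0.1, 0.6, 0.2]
gripper_width: 0.0427
grip_force: 0.0
time: 28.38
position: [0.6167, -0.1036, 0.1776]
eef_rot: [180.0, 0.0, 92.7]
wrist_force: [0.1, -0.1, -0.2]
gripper_width: 0.0246
grip_force: 49.1
```

```bash
python3 -m crank '1 -.1 1 0 0 0 0;1 -.1 1 0 0 0 0;1 -.1 1 0 0 0 0;1 -.1 1 0 0 0 0;1 -.1 1 0 0 0 0;1 -.1 1 0 0 0 0;1 -.1 1 0 0 0 0;1 -.1 1 0 0 0 0;1 -.1 1 0 0 0 0;1 -.1 1 0 0 0 0;1 -.1 1 0 0 0 0;1 -.1 1 0 0 0 0;1 -.1 1 0 0 0 0;1 0 1 0 0 0 0;1 0 1 0 0 0 0;1 0 1 0 0 0 0;1 0 1 0 0 0 0;1 0 .4 0 0 0 0;1 0 0 0 0 0 0;1 0 0 0 0 0 0'; python3 box.py
```

```text
time: 30.05
position: [0.5908, 0.2432, 0.177]
eef_rot: [180.0, 0.0, 92.7]
wrist_force: [-0.1, -0.6, -0.7]
gripper_width: 0.0245
grip_force: 49.1
[0.5908347  0.24316346 0.17702088]
rim 6679 0.0864 (array([550.6, 283.6]), array([187.,  68.]), 2.74)
in 2180 0.0678 (array([550.5, 283.5]), array([177.4,  58.1]), 2.73)
in 1132 0.0697 (array([511.1, 283.7]), array([25.4, 25.2]), 27.48)
```

dy +.042 and down to 0.0145 (−0.1625).

```bash
python3 -m crank '1 0 1 0 0 0 0;1 0 1 0 0 0 0;1 0 .12 -.5 0 0 0;1 0 0 -1 0 0 0;1 0 0 -1 0 0 0;1 0 0 -1 0 0 0;1 0 0 0 0 0 0;1 0 0 0 0 0 0;1 0 0 -.5 0 0 0;1 0 0 -.7 0 0 0;1 0 0 -.7 0 0 0;1 0 0 -.7 0 0 0;1 0 0 -.7 0 0 0;1 0 0 -.6 0 0 0;1 0 0 -.4 0 0 0;1 0 0 -.2 0 0 0;1 0 0 -.1 0 0 0;1 0 0 0 0 0 0'
python3 -m crank '.56 0 0 0 0 0 0;.56 0 0 0 0 0 0;.56 0 0 0 0 0 0;.56 0 0 .3 0 0 0;.56 0 0 .7 0 0 0;.56 0 0 1 0 0 0;.56 0 0 1 0 0 0;.56 0 0 1 0 0 0;.56 0 -.5 1 0 0 0;.56 0 -1 1 0 0 0;.56 0 -1 1 0 0 0;.56 0 -1 1 0 0 0;.56 0 0 0 0 0 0'; python3 box.py
```

```text
time: 31.6
position: [0.591, 0.2859, 0.0148]
eef_rot: [180.0, -0.0, 92.7]
wrist_force: [0.4, -0.1, -0.6]
gripper_width: 0.0245
grip_force: 49.1
time: 32.68
position: [0.5923, 0.2136, 0.1812]
eef_rot: [179.6, -0.1, 92.6]
wrist_force: [0.3, -0.5, 0.7]
gripper_width: 0.0374
grip_force: 0.0
[0.59231317 0.21358518 0.18116377]
rim 7171 0.0863 (array([550.4, 283.9]), array([187.4,  68.3]), 2.89)
in 2311 0.0677 (array([550.3, 284. ]), array([177.6,  58.5]), 2.86)
in 1193 0.0697 (array([510.9, 283.4]), array([25.5, 24.7]), 5.07)
in 1087 0.0698 (array([591. , 286.4]), array([24.4, 24.6]), 2.72)
```

```bash
python3 -m crank '.4 -.4 -1 0 0 0 0;.4 -.4 -1 0 0 0 0;.4 -.4 -1 0 0 0 0;.4 -.4 -1 0 0 0 0;.4 -.4 -1 0 0 0 0;.4 -.4 -1 0 0 0 0;.4 -.4 -1 0 0 0 0;.4 -.4 -1 0 0 0 0;.4 -.4 -1 0 0 0 0;.4 -.4 -1 0 0 0 0;.4 -.5 -1 0 0 0 0;.4 0 0 0 0 0 0;.4 0 0 0 0 0 0'
cat > lid.py <<'E'
from h import *
s=bot.get_state();p,d=snap('wrist','w7');C=cam('wrist',s);P=cloud(C,d);H=P[...,2];print(s['position'],s['eef_rot'][2])
reg=(np.abs(P[...,1])<.064)&(np.abs(P[...,0]-.50)<.16)&(d>0)&(d<.45)
V,U=np.mgrid[:480,:640]
white=(p.min(2)>110)
cs,_=cv2.findContours((reg&(H>.006)&(H<.015)&white).astype(np.uint8),0,1);c=max(cs,key=cv2.contourArea)[:,0]
print('plate',rect(ray(C,c,.011)))
for b,c,st in blobs(reg&(H>.025)&(H<.04),80): print('knob',c,st[4],np.median(H[b]).round(4),rect(P[b]))
E
python3 lid.py
```

```text
time: 33.82
position: [0.5007, -0.0044, 0.1749]
eef_rot: [180.0, -0.0, 92.6]
wrist_force: [-0.4, -0.1, 0.4]
gripper_width: 0.051
grip_force: 0.0
[ 0.50071936 -0.00439798  0.17493235] 92.62205312536672
plate (array([501.1,   0.7]), array([179.3,  62.8]), 2.63)
knob [317.37037037 211.20679012] 648 0.0312 (array([5.009e+02, 3.000e-01]), array([23.4, 22.7]), 47.51)
```

```bash
python3 -m crank '.4 0.02 .25 -1 0 0 0;.4 0 0 -1 0 0 0;.4 0 0 -1 0 0 0;.4 0 0 -1 0 0 0;.4 0 0 -1 0 0 0;.4 0 0 -1 0 0 0;.4 0 0 -1 0 0 0;.4 0 0 -1 0 0 0;.4 0 0 -.8 0 0 0;.4 0 0 -.6 0 0 0;.4 0 0 0 0 0 0;1 0 0 0 0 0 0;1 0 0 0 0 0 0;1 0 0 0 0 0 0;1 0 0 0 0 0 0;1 0 0 0 0 0 0;1 0 0 0 0 0 0' 40
python3 -m crank '1 0 0 .5 0 0 0;1 0 0 1 0 0 0;1 0 0 1 0 0 0;1 0 0 1 0 0 0;1 0 0 1 0 0 0;1 0 0 1 0 0 0;1 0 0 1 0 0 0;1 0 0 1 0 0 0;1 0 0 1 0 0 0;1 0 0 .5 0 0 0;1 .2 .5 0 0 0 0;1 .2 1 0 0 0 0;1 .2 1 0 0 0 0;1 .2 1 0 0 0 0;1 .2 1 0 0 0 0;1 .2 1 0 0 0 0;1 .2 1 0 0 0 0;1 .2 1 0 0 0 0;1 .2 1 0 0 0 0;1 .2 1 0 0 0 0'
python3 -m crank '1 .2 1 0 0 0 0;1 .2 1 0 0 0 0;1 .1 1 0 0 0 0;1 0 1 0 0 0 0;1 0 .7 0 0 0 0;1 0 0 0 0 0 0;1 0 0 0 0 0 0'
```

```text
time: 35.28
position: [0.5022, 0.0009, -0.012]
eef_rot: [179.9, -0.0, 92.7]
wrist_force: [1.0, 2.4, 6.1]
gripper_width: 0.022
grip_force: 39.8
time: 36.95
position: [0.5409, 0.1924, 0.1654]
eef_rot: [-179.9, 0.0, 92.7]
wrist_force: [0.5, 0.1, -0.9]
gripper_width: 0.0224
grip_force: 39.4
time: 37.53
position: [0.5508, 0.2853, 0.1658]
eef_rot: [-179.9, 0.0, 92.8]
wrist_force: [0.1, -0.4, -1.0]
gripper_width: 0.0223
grip_force: 39.4
```

```bash
cat > lid2.py <<'E'
from h import *
s=bot.get_state();p,d=snap('wrist','w8');C=cam('wrist',s);P=cloud(C,d);H=P[...,2];print(s['position'],s['eef_rot'][2])
reg=(np.abs(P[...,1]-.284)<.06)&(np.abs(P[...,0]-.55)<.14)&(d>0)
top=s['position'][2]+.012+.011
m=(reg&(np.abs(H-top)<.006)&(p.min(2)>90)).astype(np.uint8)
cs,_=cv2.findContours(m,0,1);c=max(cs,key=cv2.contourArea)[:,0];print('plate',np.median(H[m>0]),top,rect(ray(C,c,np.median(H[m>0]))))
b=reg&(H>.08)&(H<.094);print('rim',b.sum(),rect(P[b]) if b.sum() else '')
E
python3 lid2.py
```

```text
[0.55084898 0.28533487 0.16577815] 92.76226923416951
plate 0.1871469226491997 0.18877815272631165 (array([550.6, 284.9]), array([180.1,  64.2]), 3.01)
rim 3408 (array([549.9, 302.7]), array([186.8,  32.1]), 3.16)
```

View pics/w8.png

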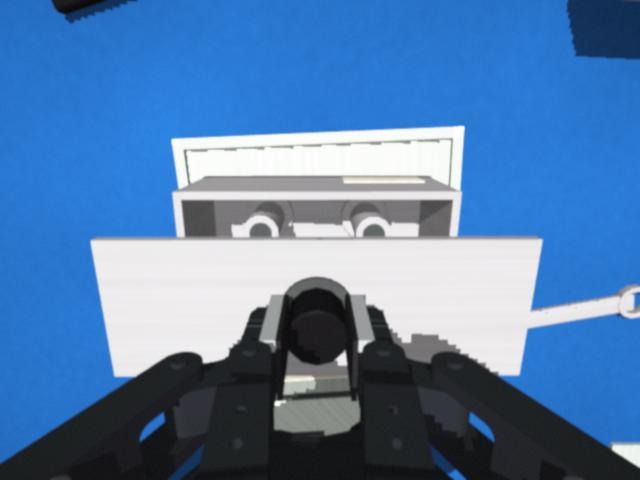

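The lid (plate at rows 238–377) is centred to within 1 mm over the box; both sleeves are standing inside at (262,225) and (370,225).

```bash
python3 -m crank '1 0 -.05 -1 0 0 0;1 0 0 -1 0 0 0;1 0 0 -1 0 0 0;1 0 0 -.8 0 0 0;1 0 0 -.3 0 0 0;1 0 0 -.2 0 0 0;1 0 0 0 0 0 0'
python3 -m crank '1 0 0 -.1 0 0 0;1 0 0 -.1 0 0 0;1 0 0 -.1 0 0 0;1 0 0 0 0 0 0;1 0 0 0 0 0 0'
```

```text
time: 38.17
position: [0.5513, 0.2833, 0.0806]
eef_rot: [-180.0, 0.0, 92.7]
wrist_force: [-0.7, -0.1, -1.3]
gripper_width: 0.022
grip_force: 39.5
time: 38.58
position: [0.5513, 0.2838, 0.0749]
eef_rot: [180.0, -0.0, 92.7]
wrist_force: [-0.5, 0.2, -0.9]
gripper_width: 0.0223
grip_force: 39.5
```

```bash
python3 -m crank '1 0 0 -.1 0 0 0;1 0 0 -.1 0 0 0;1 0 0 0 0 0 0;1 0 0 0 0 0 0';python3 -m crank '1 0 0 -.1 0 0 0;1 0 0 -.05 0 0 0;1 0 0 0 0 0 0'
```

```text
time: 38.92
position: [0.5512, 0.2838, 0.0705]
eef_rot: [-180.0, 0.0, 92.7]
wrist_force: [0.6, -0.1, -1.7]
gripper_width: 0.0221
grip_force: 39.4
time: 39.17
position: [0.5515, 0.2839, 0.0699]
eef_rot: [179.9, -0.0, 92.7]
wrist_force: [-9.9, -4.3, 20.0]
gripper_width: 0.022
grip_force: 41.4
```

```bash
python3 -m crank '.4 0 0 .1 0 0 0;.4 0 0 0 0 0 0;.4 0 0 0 0 0 0;.4 0 0 .3 0 0 0;.4 0 0 1 0 0 0;.4 0 0 1 0 0 0;.4 0 0 1 0 0 0;.4 0 0 1 0 0 0;.4 0 0 1 0 0 0;.4 0 0 1 0 0 0;0 0 0 1 0 0 0;0 0 0 0 0 0 0'
python3 lid2.py; python3 -c "
from h import *
s=bot.get_state();p,d=snap('wrist');C=cam('wrist',s);P=cloud(C,d);H=P[...,2]
reg=(np.abs(P[...,1]-.284)<.06)&(np.abs(P[...,0]-.55)<.14)&(d>0)&(H>.08)&(H<.097)
print('box',np.percentile(H[reg],[5,50,95]),rect(P[reg]))"
python3 -m crank '0 .05 -.5 0 0 0 -.2;0 .05 -.5 0 0 0 -.2;0 .05 -.5 0 0 0 -.2;0 .05 -.5 0 0 0 -.2;0 .05 -.5 0 0 0 -.2;0 .05 -.5 0 0 0 -.2;0 .05 -.5 0 0 0 -.2;0 .05 -.5 0 0 0 -.2;0 .05 -.5 0 0 0 -.2;0 0 -.5 0 0 0 -.2;0 0 -.5 0 0 0 -.2;0 0 -.5 0 0 0 -.2;0 0 -.5 0 0 0 -.2;0 0 -.3 0 0 0 -.2;0 0 0 0 0 0 -.2;0 0 0 0 0 0 0;0 0 0 0 0 0 0'
cat > can.py <<'E'
from h import *
s=bot.get_state();p,d=snap('wrist','wc');C=cam('wrist',s);P=cloud(C,d);H=P[...,2];print(s['position'],s['eef_rot'])
reg=(P[...,1]>.08)&(P[...,1]<.38)&(P[...,0]>.43)&(P[...,0]<.69)&(d>0)&(d<.6)
for lo,hi,n in((.07,.097,'box'),(.105,.1165,'can'),(.12,.13,'cap')):
  for b,c,st in blobs(reg&(H>lo)&(H<hi),150): print(n,c.round(),st[:5],np.median(H[b]).round(4),rect(P[b]))
E
python3 can.py
```

```text
time: 40.17
position: [0.5523, 0.2842, 0.2205]
eef_rot: [179.7, -0.1, 92.7]
wrist_force: [0.8, -0.1, 0.8]
gripper_width: 0.0738
grip_force: 0.0
[0.55227207 0.28422366 0.22048283] 92.69183048908374
box [0.08637215 0.09132505 0.09266223] (array([550.6, 284.5]), array([186.7,  67.7]), 2.9)
time: 41.68
position: [0.5601, 0.1477, 0.2148]
eef_rot: [180.0, 0.1, 6.9]
wrist_force: [0.8, -0.1, 0.0]
gripper_width: 0.0854
grip_force: 0.0
[0.56007233 0.14774093 0.21481187] [1.79995525e+02 6.85020418e-02 6.92188580e+00]
box [145. 196.] [   87    81   109   239 20707] 0.0915 (array([550.8, 283.9]), array([186.7,  69.5]), 2.84)
box [318. 149.] [278 148  81   2 158] 0.0841 (array([615. , 153.8]), array([ 0.8, 60.9]), 7.07)
can [318. 226.] [  269   150    99   149 12500] 0.1124 (array([560.3, 146.9]), array([112.2,  68.2]), 7.03)
can [131. 218.] [113 201  38  34 959] 0.1133 (array([552.1, 282. ]), array([23.4, 22.9]), 83.11)
cap [318. 187.] [ 298  166   41   42 1332] 0.1245 (array([592.7, 151.1]), array([27.3, 26.9]), 7.25)Traceback (most recent call last):
  File "lid2.py", line 6, in <module>
    cs,_=cv2.findContours(m,0,1);c=max(cs,key=cv2.contourArea)[:,0];print('plate',np.median(H[m>0]),top,rect(ray(C,c,np.median(H[m>0]))))
                                   ~~~^^^^^^^^^^^^^^^^^^^^^^^^
ValueError: max() iterable argument is empty
```

```bash
python3 -m crank '0 0 -.03 -1 0 0 0;0 0 0 -1 0 0 0;0 0 0 -1 0 0 0;0 0 0 -1 0 0 0;0 0 0 -1 0 0 0;0 0 0 -1 0 0 0;0 0 0 -.7 0 0 0;0 0 0 -.3 0 0 0;0 0 0 0 0 0 0'
python3 -m crank '0 0 0 -.3 0 0 0;0 0 0 -.3 0 0 0;0 0 0 -.3 0 0 0;0 0 0 -.3 0 0 0;0 0 0 0 0 0 0;0 0 0 0 0 0 0'
python3 -c "
from h import *
snap('scene','s9');snap('wrist','w9')
b=cv2.resize(cv2.imread('pics/s9.png')[110:290,310:550],(640,480),interpolation=2)
cv2.imwrite('pics/m9.png',cv2.resize(np.hstack([cv2.imread('pics/w9.png'),b]),(800,300)))"
```

```text
time: 42.48
position: [0.5597, 0.1472, 0.0743]
eef_rot: [180.0, 0.1, 6.8]
wrist_force: [0.7, -0.4, 0.0]
gripper_width: 0.0856
grip_force: 0.0
time: 42.98
position: [0.5602, 0.1472, 0.0514]
eef_rot: [180.0, 0.0, 6.8]
wrist_force: [0.2, 0.3, 0.9]
gripper_width: 0.0853
grip_force: 0.0
```

View pics/m9.png

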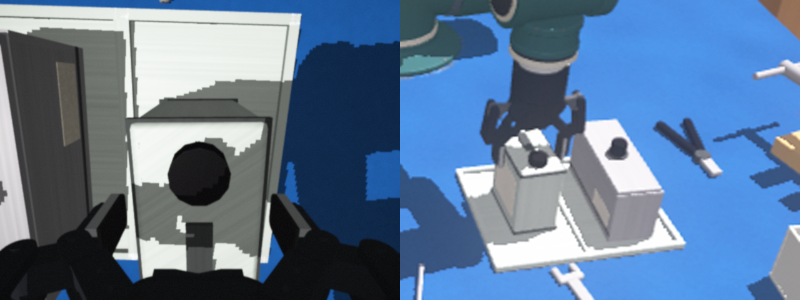

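Fingers straddle the can on either side, and the gripper body is well clear of the cap. I'll go 10 mm deeper and grip.

```bash
python3 -m crank '0 0 0 -.25 0 0 0;0 0 0 -.25 0 0 0;0 0 0 0 0 0 0;.5 0 0 0 0 0 0;.5 0 0 0 0 0 0;.5 0 0 0 0 0 0;.5 0 0 0 0 0 0;.5 0 0 0 0 0 0' 60
python3 -m crank '.6 0 0 .2 0 0 0;.6 0 0 .4 0 0 0;.6 0 0 .5 0 0 0;.6 0 0 0 0 0 0'
```

```text
time: 43.75
position: [0.5604, 0.1471, 0.0419]
eef_rot: [180.0, -0.0, 6.7]
wrist_force: [0.6, -1.0, 0.7]
gripper_width: 0.0654
grip_force: 68.0
time: 44.08
position: [0.5612, 0.1474, 0.0663]
eef_rot: [-180.0, -0.1, 6.8]
wrist_force: [0.2, 0.3, -4.0]
gripper_width: 0.0654
grip_force: 67.9
```

```bash
python3 -m crank '.6 0 0 1 0 0 0;.6 0 0 .6 0 0 0;.6 -.3 -.5 0 0 0 0;.6 -.4 -1 0 0 0 0;.6 -.4 -1 0 0 0 0;.6 -.4 -1 0 0 0 0;.6 -.4 -1 0 0 0 0;.6 -.4 -1 0 0 0 0;.6 -.4 -1 0 0 0 0;.6 -.3 -.5 0 0 0 0;.6 0 -.3 0 0 0 0;.6 0 0 0 0 0 0;.6 0 0 -.7 0 0 0;.6 0 0 -.7 0 0 0;.6 0 0 -.6 0 0 0;.6 0 0 -.4 0 0 0;.6 0 0 -.2 0 0 0;.6 0 0 0 0 0 0'
```

```text
time: 45.58
position: [0.5, 0.0015, 0.0428]
eef_rot: [-180.0, 0.1, 6.8]
wrist_force: [-0.9, 0.1, -5.4]
gripper_width: 0.0654
grip_force: 69.6
```

```bash
python3 -m crank '.6 0 0 -.1 0 0 0;.6 0 0 -.1 0 0 0;.6 0 0 -.05 0 0 0;.6 0 0 0 0 0 0;.6 0 0 0 0 0 0'
python3 -m crank '0 0 0 0 0 0 0;0 0 0 0 0 0 0;0 0 0 0 0 0 0;0 0 0 0 0 0 0;0 0 0 .4 0 0 0;0 0 0 1 0 0 0;0 0 0 1 0 0 0;0 0 0 1 0 0 0;0 0 0 1 0 0 0;0 0 0 1 0 0 0;0 0 0 1 0 0 0;0 0 0 1 0 0 0;0 0 .5 1 0 0 -.138;0 0 1 0 0 0 0;0 .2 1 0 0 0 0;0 .2 1 0 0 0 0;0 .2 1 0 0 0 0;0 .2 1 0 0 0 0;0 .2 1 0 0 0 0;0 .2 1 0 0 0 0'
python3 -m crank '0 .2 1 0 0 0 0;0 .2 1 0 0 0 0;0 .2 1 0 0 0 0;0 .2 1 0 0 0 0;0 .2 1 0 0 0 0;0 .2 1 0 0 0 0;0 .2 .6 0 0 0 0;0 0 0 0 0 0 0;0 0 0 0 0 0 0';python3 can.py
```

```text
time: 46.0
position: [0.5004, 0.0012, 0.0389]
eef_rot: [180.0, -0.0, 6.7]
wrist_force: [-0.3, 0.9, -5.9]
gripper_width: 0.0654
grip_force: 69.6
time: 47.67
position: [0.5244, 0.1522, 0.2075]
eef_rot: [-180.0, -0.0, 2.8]
wrist_force: [0.8, -0.5, -0.1]
gripper_width: 0.0852
grip_force: 0.0
time: 48.42
position: [0.5523, 0.2832, 0.2068]
eef_rot: [180.0, 0.0, 2.8]
wrist_force: [-0.3, 0.2, -0.7]
gripper_width: 0.0853
grip_force: 0.0
[0.55232287 0.2832464  0.20678466] [1.79982731e+02 1.45470199e-02 2.83890895e+00]
box [316. 210.] [  268    97    97   236 20034] 0.0915 (array([551.2, 283.8]), array([185. ,  68.3]), 2.84)
can [318. 232.] [302 215  33  35 893] 0.1133 (array([552.1, 282.4]), array([23.4, 22.9]), 2.29)
```

```bash
python3 -m crank '0 -.05 .03 -1 0 0 0;0 0 0 -1 0 0 0;0 0 0 -1 0 0 0;0 0 0 -1 0 0 0;0 0 0 -1 0 0 0;0 0 0 -1 0 0 0;0 0 0 -.8 0 0 0;0 0 0 -.5 0 0 0;0 0 0 -.5 0 0 0;0 0 0 -.4 0 0 0;0 0 0 0 0 0 0'
python3 -m crank '0 0 0 -.4 0 0 0;0 0 0 -.3 0 0 0;0 0 0 -.2 0 0 0;0 0 0 0 0 0 0;.5 0 0 0 0 0 0;.5 0 0 0 0 0 0;.5 0 0 0 0 0 0;.5 0 0 0 0 0 0;.5 0 0 0 0 0 0' 80
```

```text
time: 49.38
position: [0.551, 0.2833, 0.0415]
eef_rot: [180.0, 0.1, 2.8]
wrist_force: [-0.3, 1.4, -0.6]
gripper_width: 0.0854
grip_force: 0.0
time: 50.13
position: [0.5516, 0.2838, 0.0254]
eef_rot: [-180.0, -0.0, 2.8]
wrist_force: [-1.6, -3.1, 6.7]
gripper_width: 0.0667
grip_force: 91.7
```

```bash
python3 -m crank '.6 0 0 .2 0 0 0;.6 0 0 .4 0 0 0;.6 0 0 .7 0 0 0;.6 0 0 .7 0 0 0;.6 0 0 .5 0 0 0;.6 0 0 0 0 0 0' 80
python3 -m crank '.6 .1 -.4 0 0 0 .02;.6 .1 -.7 0 0 0 .02;.6 .1 -1 0 0 0 .02;.6 .1 -1 0 0 0 .024;.6 .1 -1 0 0 0 0;.6 .1 -1 0 0 0 0;.6 .1 -1 0 0 0 0;.6 .07 -.7 0 0 0 0;.6 0 -.3 0 0 0 0;.6 0 0 0 0 0 0;.6 0 0 0 0 0 0'
cat > place.py <<'E'
from h import *
s=bot.get_state();p,d=snap('wrist','wp');C=cam('wrist',s);P=cloud(C,d);H=P[...,2];print(s['position'],s['eef_rot'])
reg=(P[...,1]>.04)&(P[...,1]<.38)&(P[...,0]>.41)&(P[...,0]<.71)&(d>0)&(d<.6)
V=np.mgrid[:480,:640][0]
b=reg&(H>.125)&(H<.15);print('held',b.sum(),np.median(H[b]),rect(P[b]))
E
python3 place.py
```

```text
time: 50.63
position: [0.5525, 0.2844, 0.0784]
eef_rot: [-179.9, -0.2, 2.8]
wrist_force: [0.8, 0.2, -6.0]
gripper_width: 0.0664
grip_force: 91.1
time: 51.55
position: [0.5666, 0.1418, 0.0745]
eef_rot: [-180.0, 0.0, 5.2]
wrist_force: [-0.2, 0.3, -6.8]
gripper_width: 0.0667
grip_force: 91.3
[0.56663316 0.14184821 0.07447382] [-1.79984231e+02  1.58816968e-02  5.17774438e+00]
held 87230 0.14059998678408686 (array([598.9, 143.5]), array([120.6,  97.6]), 5.3)
```

View pics/wp.png

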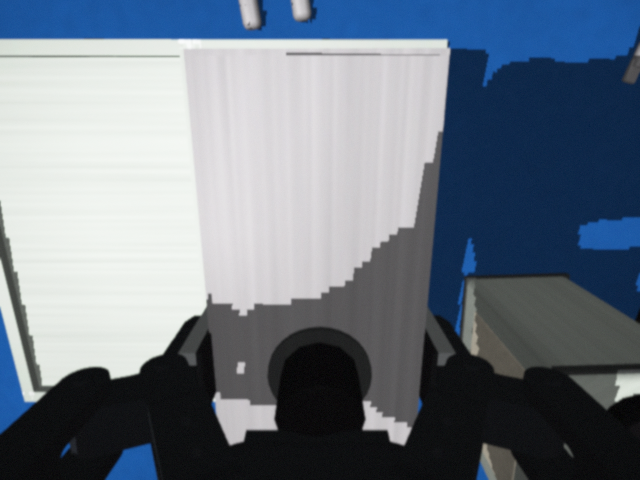

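The box is held level with its lid on, over the near bay and parallel to the rack rims. Lowering it now.

```bash
python3 -m crank '.6 0 0 -.5 0 0 0;.6 0 0 -.7 0 0 0;.6 0 0 -.6 0 0 0;.6 0 0 -.3 0 0 0;.6 0 0 -.15 0 0 0;.6 0 0 -.1 0 0 0;.6 0 0 -.05 0 0 0;.6 0 0 0 0 0 0;.6 0 0 0 0 0 0'
```

```text
time: 52.35
position: [0.567, 0.1418, 0.0272]
eef_rot: [-180.0, -0.0, 5.2]
wrist_force: [-0.3, 0.3, -6.1]
gripper_width: 0.067
grip_force: 91.4
```

```bash
python3 -m crank '.6 0 0 -.07 0 0 0;.6 0 0 -.05 0 0 0;.6 0 0 0 0 0 0;.6 0 0 0 0 0 0'
python3 -m crank '0 0 0 0 0 0 0;0 0 0 0 0 0 0;0 0 0 0 0 0 0;0 0 0 0 0 0 0;0 0 0 .4 0 0 0;0 0 0 1 0 0 0;0 0 0 1 0 0 0;0 0 0 1 0 0 0;0 0 0 1 0 0 0;0 0 0 1 0 0 0;0 0 0 1 0 0 0;0 0 0 1 0 0 0;0 -.2 -.5 1 0 0 0.03;0 -.4 -1 1 0 0 0.03;0 -.5 -1 0 0 0 0;0 -.5 -1 0 0 0 0;0 -.5 -1 0 0 0 0;0 -.5 -1 0 0 0 0;0 -.5 -1 0 0 0 0;0 -.4 -.5 0 0 0 0'
python3 -m crank '0 0 0 0 0 0 0;0 0 0 0 0 0 0'
cat > can2.py <<'E'
from h import *
s=bot.get_state();p,d=snap('wrist','wd');C=cam('wrist',s);P=cloud(C,d);H=P[...,2];print(s['position'],s['eef_rot'])
reg=(P[...,0]>.38)&(P[...,0]<.71)&(d>0)&(d<.6)
for lo,hi,n,a,e in((.07,.097,'box',.08,.2),(.100,.1125,'can',-.06,.06),(.115,.13,'cap',-.06,.06)):
  for b,c,st in blobs(reg&(H>lo)&(H<hi)&(P[...,1]>a)&(P[...,1]<e),150): print(n,st[:5],np.median(H[b]).round(4),rect(P[b]))
E
python3 can2.py
```

```text
time: 52.68
position: [0.5671, 0.1418, 0.0254]
eef_rot: [-180.0, -0.1, 5.2]
wrist_force: [-4.2, -2.3, 6.1]
gripper_width: 0.0668
grip_force: 92.7
time: 54.35
position: [0.496, 0.0003, 0.213]
eef_rot: [180.0, -0.0, 6.9]
wrist_force: [-1.0, 0.0, 1.0]
gripper_width: 0.0853
grip_force: 0.0
time: 54.52
position: [0.4967, 0.0018, 0.2129]
eef_rot: [-180.0, -0.1, 6.9]
wrist_force: [-0.4, -0.5, -0.2]
gripper_width: 0.0853
grip_force: 0.0
[0.49672207 0.00177982 0.21287923] [-1.79994852e+02 -5.64297019e-02  6.86190098e+00]
box [   74     0   123   232 21838] 0.0914 (array([556.1, 141.2]), array([164.9,  69.7]), 5.23)
can [  270   145    99   150 12537] 0.1084 (array([500.4,   0.9]), array([112.3,  68.2]), 7.06)
cap [ 299  161   41   42 1326] 0.1204 (array([532.6,   4.8]), array([27.4, 27. ]), 6.52)
```

```bash
python3 -m crank '0 .18 -.04 -1 0 0 0;0 0 0 -1 0 0 0;0 0 0 -1 0 0 0;0 0 0 -1 0 0 0;0 0 0 -1 0 0 0;0 0 0 -1 0 0 0;0 0 0 -.8 0 0 0;0 0 0 -.7 0 0 0;0 0 0 -.6 0 0 0;0 0 0 -.4 0 0 0;0 0 0 -.2 0 0 0;0 0 0 0 0 0 0;.5 0 0 0 0 0 0;.5 0 0 0 0 0 0;.5 0 0 0 0 0 0;.5 0 0 0 0 0 0;.5 0 0 0 0 0 0' 60
python3 -m crank '.6 0 0 .2 0 0 0;.6 0 0 .5 0 0 0;.6 0 0 1 0 0 0;.6 0 0 1 0 0 0;.6 0 0 1 0 0 0;.6 0 0 1 0 0 0;.6 0 0 1 0 0 0;.6 0 0 1 0 0 0;.6 0 0 .8 0 0 0;.6 0 0 0 0 0 0;.6 0 0 0 0 0 0'
```

```text
time: 55.98
position: [0.501, 0.0009, 0.0394]
eef_rot: [180.0, -0.1, 6.9]
wrist_force: [0.3, 0.2, 7.1]
gripper_width: 0.0652
grip_force: 68.6
time: 56.9
position: [0.5004, 0.001, 0.1887]
eef_rot: [180.0, -0.1, 6.9]
wrist_force: [-0.1, -0.4, -5.3]
gripper_width: 0.0651
grip_force: 68.7
```

```bash
python3 -m crank '.6 .1 .5 0 0 0 -.02;.6 .2 .8 0 0 0 -.02;.6 .2 1 0 0 0 -.02;.6 .2 1 0 0 0 0;.6 .2 1 0 0 0 0;.6 .2 1 0 0 0 0;.6 .2 1 0 0 0 0;.6 .2 1 0 0 0 0;.6 .2 1 0 0 0 0;.6 .2 1 0 0 0 0;.6 .2 1 0 0 0 0;.6 .2 1 0 0 0 0;.6 .2 1 0 0 0 0;.6 .15 1 0 0 0 0;.6 0 .5 0 0 0 0;.6 0 .2 0 0 0 0;.6 0 0 0 0 0 0;.6 0 0 0 0 0 0'
python3 -c "
from h import *
snap('wrist','wx');snap('scene','sx')
cv2.imwrite('pics/mx.png',cv2.resize(np.hstack([cv2.imread('pics/wx.png'),cv2.resize(cv2.imread('pics/sx.png')[60:300,260:580],(640,480))]),(800,300)))"
```

```text
time: 58.4
position: [0.553, 0.2804, 0.1877]
eef_rot: [180.0, 0.0, 5.2]
wrist_force: [-0.1, -1.2, -5.1]
gripper_width: 0.0652
grip_force: 68.7
```

View pics/mx.png

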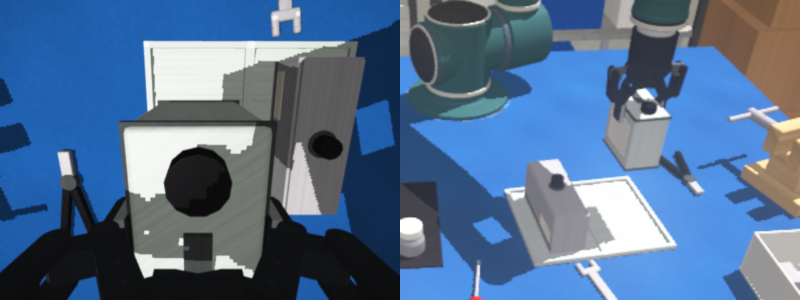

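The box with its lid stands in the near bay, and the can hangs upright over the empty far bay. Lowering it now.

```bash
python3 -m crank '.6 0.02 .03 -.5 0 0 0;.6 0 0 -1 0 0 0;.6 0 0 -1 0 0 0;.6 0 0 -1 0 0 0;.6 0 0 -1 0 0 0;.6 0 0 -1 0 0 0;.6 0 0 -.7 0 0 0;.6 0 0 -.4 0 0 0;.6 0 0 -.2 0 0 0;.6 0 0 -.15 0 0 0;.6 0 0 0 0 0 0;.6 0 0 0 0 0 0'
```

```text
time: 59.5
position: [0.5541, 0.2818, 0.0502]
eef_rot: [-180.0, -0.1, 5.2]
wrist_force: [0.3, -0.7, -4.9]
gripper_width: 0.0656
grip_force: 68.7
```

```bash
python3 -m crank '.6 0 0 -.15 0 0 0;.6 0 0 -.1 0 0 0;.6 0 0 -.05 0 0 0;.6 0 0 -.04 0 0 0;.6 0 0 0 0 0 0;.6 0 0 0 0 0 0'
```

```text
time: 60.0
position: [0.5538, 0.2816, 0.0434]
eef_rot: [-180.0, -0.0, 5.2]
wrist_force: [-3.8, -2.3, 4.3]
gripper_width: 0.0652
grip_force: 69.5
```

Contact. Release, retreat and check.

```bash
python3 -m crank '0 0 0 0 0 0 0;0 0 0 0 0 0 0;0 0 0 0 0 0 0;0 0 0 0 0 0 0;0 0 0 .4 0 0 0;0 0 0 1 0 0 0;0 0 0 1 0 0 0;0 0 0 1 0 0 0;0 0 0 1 0 0 0;0 0 0 1 0 0 0;0 0 0 1 0 0 0;0 0 0 1 0 0 0;0 -.5 -1 1 0 0 0;0 -.5 -1 1 0 0 0;0 -.5 -1 1 0 0 0;0 -.5 -1 1 0 0 0;0 -.5 -1 1 0 0 0;0 -.5 0 0 0 0 0;0 -.5 0 0 0 0 0;0 0 0 0 0 0 0'
python3 -c "
from h import *
s=bot.get_state();print(s['position'])
p,d=snap('wrist','wf');snap('scene','sf');C=cam('wrist',s);P=cloud(C,d);H=P[...,2]
reg=(d>0)&(d<.7)&(P[...,0]>.4)&(P[...,0]<.72)
for lo,hi,n,a,e in((.075,.097,'box',.08,.2),(.105,.1165,'can',.22,.34),(.105,.118,'knob',.1,.2)):
  for b,c,st in blobs(reg&(H>lo)&(H<hi)&(P[...,1]>a)&(P[...,1]<e),100): print(n,np.percentile(H[b],[10,50,90]).round(4),rect(P[b]))
cv2.imwrite('pics/mf.png',cv2.resize(np.hstack([cv2.imread('pics/wf.png'),cv2.imread('pics/sf.png')]),(800,300)))"
```

```text
time: 61.67
position: [0.4825, 0.1818, 0.2908]
eef_rot: [-180.0, -0.0, 5.2]
wrist_force: [-0.4, -0.3, -0.4]
gripper_width: 0.0855
grip_force: 0.0
[0.48246164 0.18178098 0.29083201]
box [0.0896 0.0913 0.0924] (array([566.8, 142. ]), array([186.3,  68.4]), 5.27)
can [0.1109 0.1124 0.1141] (array([553.6, 281.7]), array([111.8,  68.8]), 5.27)
knob [0.1121 0.1132 0.1143] (array([567.3, 141.4]), array([22.7, 23.2]), 50.69)
```

View pics/mf.png

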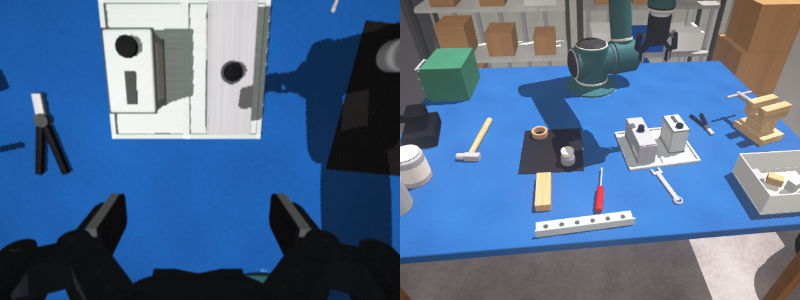

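The can and the lidded box stand flat in each other's bays, with heights and yaws as they should be. The mat holds only the tape and the jar.

```bash
python3 -c "
from cell import bot
print(bot.close_job())"
```

```text
the job is handed in; nothing more can be done
None
```

Job handed in at about 62 s: both sleeves that were present are standing in the box, the lid is fully seated, and the box and can are swapped and stand flat in each other's bays, with the other things on the bench left where they were.

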